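# Load the transformer on the test slide and hold it at the ball notch

## Task

Set the small mains transformer down into the shallow frame on the test slide, without dropping it, while the slide is still away from its index block. Then take the slide by its upright grip post, not by the transformer, and move it along the rail towards the index block until its spring ball clicks in between the block's two pins. Finish while still gripping the post, holding the slide still in that notch with the transformer seated, and leave the other things on the bench where they are.

Things in the scene. Friction and masses are not known exactly. Their poses are not given: they have to be found in the camera images.
- transformer: Loose mains transformer, green coil in grey steel core, 0.35 to 0.7 kg, on the bench to the robot's right. Core 42 (x) x 50 (y) x 50 (z) mm; the coil sticks out of the two x faces to 62 mm over all (40 mm wide, from 8 to 42 mm height). Origin: centre of the underside; z up, x along the coil. Grip it from above across the 50 mm between the flat y faces.
- nest: Black frame on the slide's plate; the transformer's core drops in, x axis along the nest's x either way round. Pocket 46 (x) x 54 (y) mm: 2 mm clearance each side. Rim 7 mm high, 6 mm wide, rounded; the coil passes 1 mm above it. Origin: centre of the pocket's floor, 37 mm above the bench, where the seated transformer's origin comes to lie; x along the rail in the direction of travel, z up.
- grip_post: Upright black post on the slide's plate, 95 mm behind the nest (its -x): 16 mm along the rail (x) by 24 mm across (y), top 44 mm above its origin. Origin: centre of its foot, on the plate's top, 35 mm above the bench; axes as the nest's. Foot flange 30 x 34 mm, 4 mm high. Grip from above, along or across the rail, TCP 25 to 35 mm above its origin.
- slide (a joint): Travel of the slide on its rail in m: 0 at the start stop, grows towards the index block (to the robot's left), 0.144 at the far stop. Starts between 0 and 0.025; stays where it is left (1.5 N friction). The slide is an aluminium plate 160 x 70 x 10 mm; nest, post and ball ride on it.
- ball_mark (a point): Centre of the spring ball (12 mm diameter, when out) that pokes out of a housing in the middle of the slide's robot-facing edge, 32 mm above the bench; moves with the slide. Along the rail it is 45 mm behind the nest's centre and 50 mm ahead of the post's.
- notch (a point): Midway between the two upright index pins (6 mm diameter, 12.6 mm apart along the rail): where the ball mark must come to lie, with the slide's joint at 0.075 to 0.125. The ball meets the first pin about 12 mm before the notch, resists with up to about 10 N, is on top of the pin 6 mm before the notch, then snaps forward and is centred by its spring; the second pin resists alike.
- index_block: Dark steel block, foot 50 x 30 mm, 20 mm high, on the bench at the robot-facing side of the rail; it holds the two index pins (tops 37 mm above the bench). Fixed, at another place along the rail each time. Origin: on the bench, below the midpoint of the pins; x along the rail.
- rail: Fixed aluminium base 340 x 66 x 10 mm with the guide rail and a stop at each end, on the bench in front of the robot. Origin: centre of the underside; x along the rail in the direction of travel (about to the robot's left), y towards the robot.
- solder_spool: Bystander: blue and white solder spool, 61 mm diameter, 30 mm high; origin at the centre of its underside. Leave it alone.
- threadlock_bottle: Bystander: small red bottle with a white nozzle, 38 mm diameter, 98 mm high; origin at the centre of its underside. Leave it alone.
- tape_measure: Bystander: yellow tape measure, 68 x 66 x 35 mm; origin at the centre of its underside. Leave it alone.
Things that resemble listed ones, but are neither listed nor needed, are in the scene too. Leave any orange or turquoise look-alike of the transformer alone.

How it is judged:
By the outcome, as a careful person would: the job done as asked, in the order asked, and still so for the second after the job is handed in, while the arm keeps its last pose, push and grip.
It also fails if it takes over 56 s, if anything falls off the work surface, if the arm or the gripper's body presses on something with over 40 N, if the wrist force passes 120 N, or if a joint passes its speed limit or range.

## Robot

A 6-joint arm with a two-finger parallel gripper is mounted at the origin on a cart in front of the work surface, level with it; the furniture and walls round the work are solid. World frame = base frame: x ahead of the robot, y to its left, z up, the work surface at z = 0. Lengths are in m, angles in rad, forces in N, time in s.
With the tool pointing down it reaches from about 0.275 to 0.85 m from the base axis. Payload 19 kg.
Tool frame: the origin (TCP) lies between the finger pads, 19 mm behind the fingertips; this is the grasp point; z points along the fingers, y is the line along which they close (so a half turn about z gives the same grasp; the last joint's range is limited). The gripper opens to 85 mm and grips with 20 to 120 N. Pads are 22 mm wide; open, the fingers measure 114 mm over their backs; the gripper's body (76 mm by 85 mm) begins 54 mm behind the grasp point. The pads swing forward as they close: fully open they stand 13 mm farther back than shut.
Start: joints at [-1.236, 0.15, 1.437, -0, 1.554, -0.134], TCP at [0.26, -0.513, 0.25] pointing down, gripper open.
Joint ranges: [-2.8, 2.8], [-0.68, 2.1], [0.12, 2.68], [-1.39, 4.53], [0.16, 2.79], [-2.81, 2.81]. Speed limits (rad/s): [1.89, 1.89, 2.22, 3.01, 3.01, 3.01].

## Interface

Orientations are given as a unit quaternion [x, y, z, w].
In Python, from bench import observe, capture, get_calibration, sign_off gives the robot as it stands. The module is installed in compiled form; this text tells all that it offers.
- The arm moves only by the shell command python3 -m inch 'ROWS' [OPENING] [FORCE]. ROWS is JSON, a list of rows, each an object of numbers: "tx", "ty", "tz": the shift along the tool's x, y, z in cm; "roll": the turn about the tool's z in rad. A call has 1 to 10 rows; each row is the pose to reach, as a shift and turn from the pose commanded when the call began, along the tool's axes at that moment; what a row does not reach only later rows make up. A row lasts 1/10 s, in which the tool goes at most 50 mm and 8.59 degrees, less where a joint would pass 70% of its speed; a pose out of reach is approached as far as the arm can. A call with a gripper value outside its range is refused whole. OPENING is the finger opening in cm, from 0 to 8.54, set as the call begins (- or left out, the last holds). The fingers move at their own pace and stop on an object; FORCE is the grip in N (left out, the last holds). Time passes only in rows, so rows that repeat a pose let the fingers close. It gives the time, the measured TCP pose, the force, the opening and the grip force at its end, in the units of the state.
- observe(): the state, without advancing time (a new reading comes with each control period).
- capture(name): name is "scene" or "top" or "wrist"; returns the picture (400x640x3 uint8, red, green, blue); there is no depth.
- get_calibration(name): a dict with "fovy" (degrees; the focal length in pixels is half the picture's height over the tangent of half this angle, whatever the lens; pixels are square), "cx", "cy" (the principal point, pixels), "k1" (the pictures are not rectified: a ray, as slopes to the right and down, at radius r is drawn at 1 + k1 r^2 times it, then the intrinsics apply), "eye" and "orientation" of the camera in the world; the wrist camera has in their place "T_tool_cam" (4x4, takes a point from camera to tool coordinates, whose origin is the TCP and whose axes are the flange's). Camera axes: x right, y down, z forward; pixel columns grow to the right and rows downward; lengths in m; the calibration is good to about 2 mm. A picture is of the moment at which its call begins: read the wrist's pose just before it. get_calibration takes no time and is no camera call.
- sign_off(): hands the job in; it is judged then, once.
The state is a dict: "t": time; "qpos": joint angles; "dq": joint speeds; "tau": joint torques, N m; "position": TCP position; "tool_rot": TCP orientation; "contact_force": force on the tool from outside, world axes, zero at the start; "ft_torque": the same for the moment, N m; "finger_gap": finger opening in m; "grasp_force": force on a finger pad.
Only numpy, scipy, OpenCV 4.12 (cv2) and the standard library are available. Lean on these libraries where they do the work, as an engineer would, in place of code of your own. Each camera call takes 0.05 s, during which the arm holds its last target. There are 200 camera calls.

## Working session

There is one attempt and no reset: what is moved stays moved. The work goes in short steps, Python scripts to look and compute and a shell command to move; the robot and the scene stay as the last step left them, time stands still between calls to the robot, and variables do not carry over. Pictures are saved under pics/ and viewed, at most 10 in all, crops included, and the job is handed in when it is done.

```bash
mkdir -p pics; cat > h.py <<'E'
import numpy as np, cv2
from scipy.spatial.transform import Rotation as R
from bench import observe, capture, get_calibration, sign_off
def campose(name, st=None):
    c=get_calibration(name)
    if name=="wrist":
        T=np.array(c["T_tool_cam"]); st=st or observe()
        Rt=R.from_quat(st["tool_rot"]).as_matrix()
        return c, Rt@T[:3,3]+np.array(st["position"]), Rt@T[:3,:3]
    o=np.array(c["orientation"]); M=R.from_quat(o).as_matrix() if o.size==4 else o.reshape(3,3)
    return c, np.array(c["eye"]), M
def ray(cp,u,v):
    c,e,M=cp; f=200/np.tan(np.radians(c["fovy"])/2)
    d=np.array([(u-c["cx"])/f,(v-c["cy"])/f]); s=d.copy()
    for _ in range(20): s=d/(1+c["k1"]*(s@s))
    w=M@np.array([s[0],s[1],1]); return e,w/np.linalg.norm(w)
def atz(cp,u,v,z):
    e,w=ray(cp,u,v); return e+w*(z-e[2])/w[2]
def tri(*obs):
    A=np.zeros((3,3));b=np.zeros(3);rs=[ray(cp,u,v) for cp,u,v in obs]
    for e,w in rs:
        P=np.eye(3)-np.outer(w,w);A+=P;b+=P@e
    x=np.linalg.solve(A,b); return x,[np.linalg.norm((np.eye(3)-np.outer(w,w))@(x-e)) for e,w in rs]
def proj(cp,p):
    c,e,M=cp; f=200/np.tan(np.radians(c["fovy"])/2)
    q=M.T@(np.array(p)-e); s=q[:2]/q[2]; return s*(1+c["k1"]*(s@s))*f+[c["cx"],c["cy"]]
def save(name,fn): 
    im=capture(name)[:,:,::-1]; cv2.imwrite("pics/"+fn,im); return im
E
python3 - <<'E'
from h import *
for n in("scene","top","wrist"): print(n,get_calibration(n))
s=observe();print(s)
a=save("scene","s0.png");b=save("top","t0.png");c=save("wrist","w0.png")
E
```

```text
scene {'fovy': 42.235485452532494, 'cx': 327.8762899450853, 'cy': 207.90722539544495, 'k1': 0.036367946800222165, 'eye': array([-0.12094383,  0.61651997,  0.8304411 ]), 'orientation': array([-0.33872994,  0.82874435, -0.4101145 ,  0.17392792])}
top {'fovy': 48.7043681254754, 'cx': 324.9003684185158, 'cy': 205.30050616893632, 'k1': -0.01709996033891696, 'eye': array([ 0.43971884, -0.11273278,  1.21044025]), 'orientation': array([ 0.70760116, -0.70191016,  0.05763972, -0.05744911])}
wrist {'fovy': 66.01243349640232, 'cx': 315.35704380448294, 'cy': 198.31856082371544, 'k1': -0.0017425222689266087, 'T_tool_cam': array([[ 6.48854611e-04, -9.56144714e-01, -2.92893949e-01,
         7.47636098e-02],
       [ 9.99999780e-01,  5.79040602e-04,  3.25059146e-04,
        -5.86256562e-04],
       [-1.41206096e-04, -2.92894095e-01,  9.56144879e-01,
        -1.23867874e-01],
       [ 0.00000000e+00,  0.00000000e+00,  0.00000000e+00,
         1.00000000e+00]])}
{'t': 0.0, 'qpos': array([-1.23599696e+00,  1.50963234e-01,  1.43801870e+00, -2.05679083e-05,
        1.55382141e+00, -1.33979630e-01]), 'dq': array([-0.00180125, -0.00129998,  0.00012692, -0.00092636,  0.00021181,
        0.00138292]), 'tau': array([-9.04607896e-04, -7.13068771e+01, -5.70859408e+01, -1.21706325e-04,
        9.31887946e-03, -3.62382661e-05]), 'position': array([ 0.25969441, -0.51275675,  0.24939456]), 'tool_rot': array([ 9.72656091e-01,  2.32249352e-01, -7.09113492e-05, -6.01267735e-04]), 'contact_force': array([-0.28748214,  0.14205458,  0.49158977]), 'ft_torque': array([0.04188479, 0.00504215, 0.02746914]), 'grasp_force': 0.0, 'finger_gap': 0.08556483347660918}
```

View pics/t0.png

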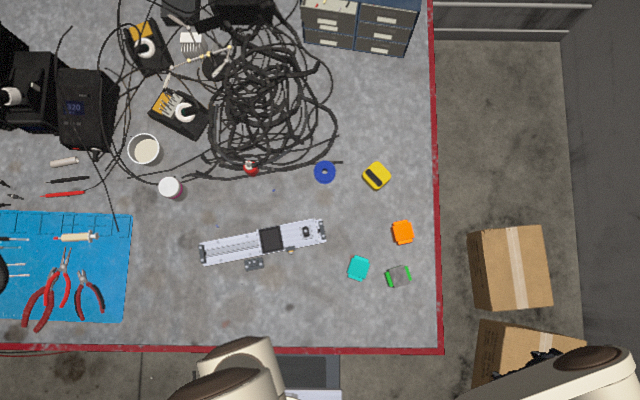

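View pics/s0.png

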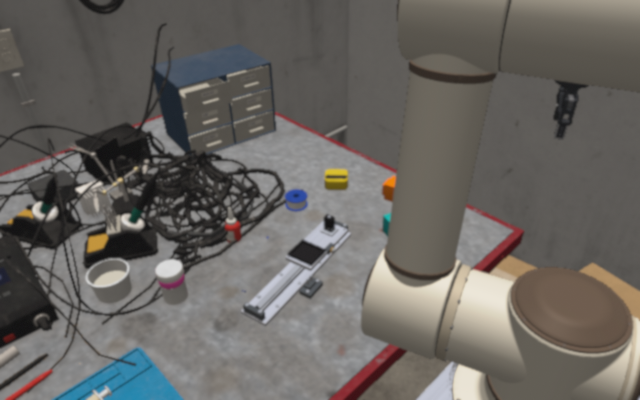

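The top view shows the transformer (green/grey) at (398,276), the nest at (272,239), the post at (306,231), the index block at (255,264), and turquoise (358,268) and orange (402,232) decoys. In the scene view, the arm hides the transformer.

```bash
python3 - <<'E'
from h import *
cp=campose("top")
for n,u,v,z in[("trafo",398,276,.05),("nest",272,239,.044),("post",306,231,.079),("pins",255,264,.037),("railL",202,250,.01),("railR",326,232,.01),("turq",358,268,.05)]: print(n,atz(cp,u,v,z).round(3))
st=observe();M=R.from_quat(st["tool_rot"]).as_matrix();print(M.round(3))
w=campose("wrist");print(proj(w,[*atz(cp,398,276,.05)[:2],.05]))
b=cv2.imread("pics/t0.png")[190:300,180:430]
cv2.imwrite("pics/t0c.png",cv2.resize(b,None,fx=3.2,fy=3.2,interpolation=cv2.INTER_CUBIC))
E
```

```text
trafo [ 0.446 -0.304  0.05 ]
nest [0.54  0.027 0.044]
post [ 0.558 -0.064  0.079]
pins [0.474 0.071 0.037]
railL [0.512 0.22  0.01 ]
railR [ 0.563 -0.116  0.01 ]
turq [ 0.466 -0.2    0.05 ]
[[ 0.892  0.452 -0.   ]
 [ 0.452 -0.892  0.001]
 [ 0.    -0.001 -1.   ]]
[ 192.76514246 -130.33953012]
```

View pics/w0.png

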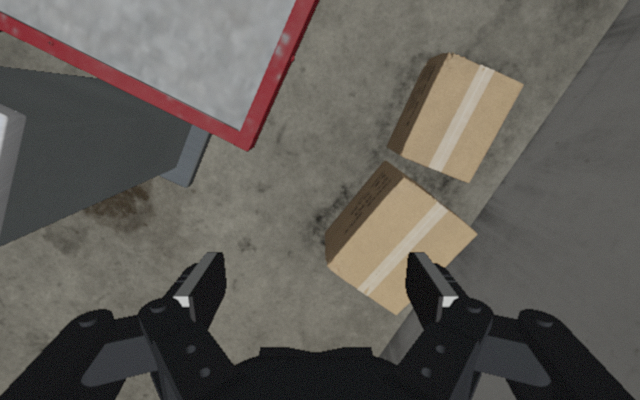

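View pics/t0c.png

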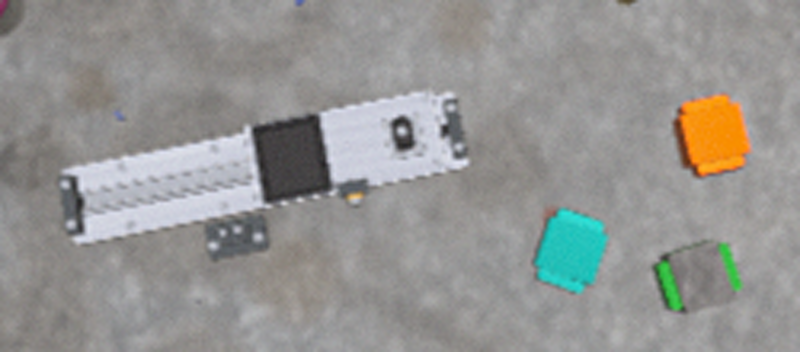

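```bash
python3 -m inch '[{"tx":4,"ty":-1.5,"roll":-0.14},{"tx":8,"ty":-3,"roll":-0.28},{"tx":12,"ty":-4.5,"roll":-0.42},{"tx":16,"ty":-6,"roll":-0.56},{"tx":20,"ty":-8,"roll":-0.7},{"tx":23,"ty":-9,"roll":-0.84},{"tx":25,"ty":-10,"roll":-0.98},{"tx":26,"ty":-10.2,"roll":-1.12},{"tx":26,"ty":-10.2,"roll":-1.26},{"tx":26,"ty":-10.2,"roll":-1.41}]' && python3 - <<'E'
from h import *
st=observe();print(st["position"],R.from_quat(st["tool_rot"]).as_matrix().round(3).tolist(),st["qpos"],abs(st["dq"]).max())
save("wrist","w1.png")
np.save("p1.npy",np.r_[st["position"],st["tool_rot"]])
E
```

```text
invalid input
```

```bash
python3 -m inch '[{"tx":4,"ty":-1.5,"tz":0,"roll":-0.14},{"tx":8,"ty":-3,"tz":0,"roll":-0.28},{"tx":12,"ty":-4.5,"tz":0,"roll":-0.42},{"tx":16,"ty":-6,"tz":0,"roll":-0.56},{"tx":20,"ty":-8,"tz":0,"roll":-0.7},{"tx":23,"ty":-9,"tz":0,"roll":-0.84},{"tx":25,"ty":-10,"tz":0,"roll":-0.98},{"tx":26,"ty":-10.2,"tz":0,"roll":-1.12},{"tx":26,"ty":-10.2,"tz":0,"roll":-1.26},{"tx":26,"ty":-10.2,"tz":0,"roll":-1.41}]' && python3 - <<'E'
from h import *
st=observe();print(st["position"],R.from_quat(st["tool_rot"]).as_matrix().round(3).tolist(),st["qpos"],abs(st["dq"]).max())
save("wrist","w1.png")
np.save("p1.npy",np.r_[st["position"],st["tool_rot"]])
E
```

```text
t: 1.15
position: [0.4459, -0.304, 0.2497]
tool_rot: [0.588, 0.809, 0.0, -0.0]
contact_force: [-0.1, 0.2, -0.4]
finger_gap: 0.0855
grasp_force: 0.0
[ 0.44588827 -0.3040164   0.2497138 ] [[-0.31, 0.951, -0.0], [0.951, 0.31, 0.0], [0.001, -0.0, -1.0]] [-7.41240502e-01  7.71396038e-02  1.51926235e+00  4.35349120e-05
  1.54574241e+00 -1.05595519e+00] 1.5003847933225671
```

View pics/w1.png

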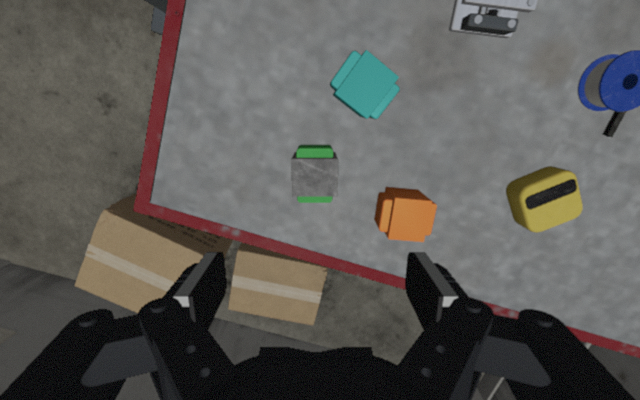

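The wrist view shows the transformer's core at about x 292–338, y 158–198, square to the tool, with green coil strips above and below. The decoys and the spool are well clear of it. Next I take a still picture here and one from a second, lower place.

```bash
cat > shot.py <<'E'
from h import *; import sys
n=sys.argv[1]; st=observe(); np.save(f"pics/{n}.npy",np.r_[st["position"],st["tool_rot"]]); save("wrist",n+".png"); print(abs(st["dq"]).max().round(3))
E
cat >> h.py <<'E'
def wp(n):
    a=np.load(f"pics/{n}.npy"); return campose("wrist",dict(position=a[:3],tool_rot=a[3:]))
def crop(fn,x0,y0,w,h,f):
    im=cv2.resize(cv2.imread(f"pics/{fn}.png")[y0:y0+h,x0:x0+w],None,fx=f,fy=f,interpolation=cv2.INTER_CUBIC)
    for x in range((x0+9)//10*10,x0+w,10):
        cv2.line(im,((x-x0)*f,0),((x-x0)*f,8 if x%50 else 18),(0,0,255),1)
        if x%20==0: cv2.putText(im,str(x),((x-x0)*f+2,18),0,.38,(0,0,255),1)
    for y in range((y0+9)//10*10,y0+h,10):
        cv2.line(im,(0,(y-y0)*f),(8,(y-y0)*f),(0,0,255),1); cv2.putText(im,str(y),(9,(y-y0)*f+4),0,.38,(0,0,255),1)
    return im
E
python3 -m inch '[{"tx":0,"ty":0,"tz":0,"roll":0},{"tx":0,"ty":0,"tz":0,"roll":0},{"tx":0,"ty":0,"tz":0,"roll":0}]' && python3 shot.py a && python3 -m inch '[{"tx":-2,"ty":0,"tz":2,"roll":0},{"tx":-4,"ty":0,"tz":5,"roll":0},{"tx":-5,"ty":0,"tz":7,"roll":0},{"tx":-5,"ty":0,"tz":7,"roll":0},{"tx":-5,"ty":0,"tz":7,"roll":0},{"tx":-5,"ty":0,"tz":7,"roll":0}]' && python3 shot.py b && python3 - <<'E'
from h import *
c=campose("top"); p=atz(c,398.7,276.5,.05)
q=proj(wp("b"),p).astype(int);r=proj(wp("a"),p).astype(int);print(q,r)
A=crop("a",r[0]-48,r[1]-50,96,100,4);B=crop("b",q[0]-48,max(0,q[1]-60),96,120,4)
H=max(len(A),len(B));o=np.zeros((H,800,3),np.uint8);o[:len(A),:384]=A;o[:len(B),400:784]=B;cv2.imwrite("pics/ab.png",o)
E
```

```text
t: 1.5
position: [0.4455, -0.3046, 0.2499]
tool_rot: [0.592, 0.806, 0.0, -0.0]
contact_force: [-0.2, 0.1, -1.1]
finger_gap: 0.0852
grasp_force: 0.0
0.015
t: 2.15
position: [0.461, -0.352, 0.1816]
tool_rot: [0.59, 0.807, -0.0, 0.001]
contact_force: [0.7, -0.3, 0.8]
finger_gap: 0.0852
grasp_force: 0.0
0.006
[313 136] [314 177]
```

View pics/ab.png

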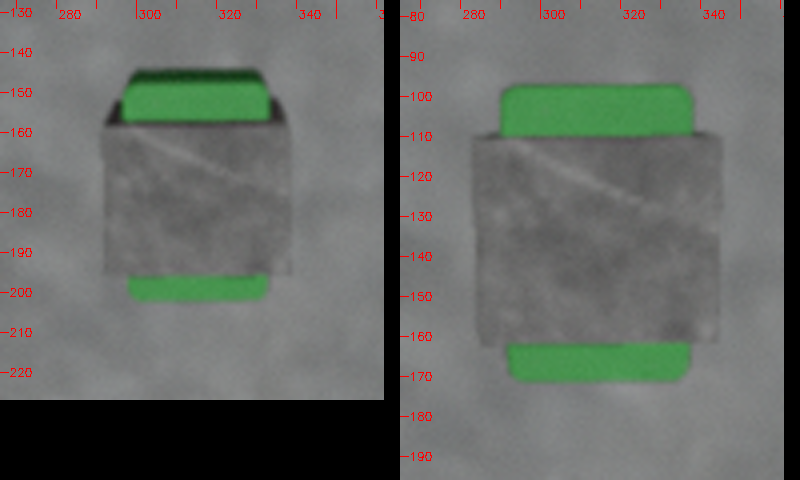

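```bash
python3 - <<'E'
from h import *
a,b=wp("a"),wp("b")
A=[(291.5,158),(337.75,158),(291.75,195.75),(338.75,195.75)];B=[(283.25,110.5),(345.25,109.5),(284.5,162.5),(344.5,161.25)]
P=[]
for p,q in zip(A,B):
    x,r=tri((a,*p),(b,*q));P.append(x);print(x.round(4),np.round(r,4))
P=np.array(P);c=P.mean(0)
for cp,Q in((a,A),(b,B)):
    W=np.array([atz(cp,u,v,.05) for u,v in Q]);d=W[[0,1]].mean(0)-W[[2,3]].mean(0);e=W[[1,3]].mean(0)-W[[0,2]].mean(0)
    print("z50",W.mean(0),np.linalg.norm(d),np.linalg.norm(e),np.degrees([np.arctan2(d[1],d[0]),np.arctan2(e[1],e[0])+np.pi/2]))
c50=W.mean(0);st=observe();M=R.from_quat(st["tool_rot"]).as_matrix()
print(c,"toolhead",np.degrees(np.arctan2(M[1,0],M[0,0])),"delta cm",100*M.T@(c50-st["position"]))
E
```

```text
[ 0.4151 -0.2931  0.0462] [0. 0.]
[ 0.4618 -0.2772  0.0529] [0.0003 0.0003]
[ 0.4274 -0.3347  0.0417] [0.0003 0.0003]
[ 0.4756 -0.3163  0.0521] [0.0004 0.0004]
z50 [ 0.44510648 -0.30478839  0.05      ] 0.04163950544902688 0.05023175834883503 [108.40103196 107.50848104]
z50 [ 0.44533067 -0.30488588  0.05      ] 0.04175759640842705 0.0498405780893927 [107.89330094 108.71894156]
[ 0.44497413 -0.30532362  0.04825285] toolhead 107.6436308541819 delta cm [ 4.98636415 -0.0889655  13.14875846]
```

```bash
python3 -m inch '[{"tx":2.5,"ty":-0.1,"tz":0,"roll":0},{"tx":5,"ty":-0.1,"tz":1,"roll":0},{"tx":5,"ty":-0.1,"tz":4,"roll":0},{"tx":5,"ty":-0.1,"tz":7,"roll":0},{"tx":5,"ty":-0.1,"tz":10,"roll":0},{"tx":5,"ty":-0.1,"tz":12.5,"roll":0},{"tx":5,"ty":-0.1,"tz":14,"roll":0},{"tx":5,"ty":-0.1,"tz":15,"roll":0},{"tx":5,"ty":-0.1,"tz":15,"roll":0},{"tx":5,"ty":-0.1,"tz":15,"roll":0}]' && python3 -m inch '[{"tx":0,"ty":0,"tz":0,"roll":0},{"tx":0,"ty":0,"tz":0,"roll":0},{"tx":0,"ty":0,"tz":0,"roll":0},{"tx":0,"ty":0,"tz":0,"roll":0},{"tx":0,"ty":0,"tz":0,"roll":0},{"tx":0,"ty":0,"tz":0,"roll":0},{"tx":0,"ty":0,"tz":0,"roll":0},{"tx":0,"ty":0,"tz":0,"roll":0}]' 4 70
```

```text
t: 3.2
position: [0.4451, -0.305, 0.031]
tool_rot: [0.59, 0.807, -0.0, 0.001]
contact_force: [-0.6, -0.5, 0.4]
finger_gap: 0.0855
grasp_force: 0.0
t: 4.0
position: [0.445, -0.305, 0.0309]
tool_rot: [0.59, 0.807, -0.0, 0.001]
contact_force: [-0.7, 2.0, 7.6]
finger_gap: 0.0491
grasp_force: 73.5
```

```bash
python3 -m inch '[{"tx":0,"ty":0,"tz":-0.5,"roll":0},{"tx":0,"ty":0,"tz":-2,"roll":0},{"tx":0,"ty":0,"tz":-4,"roll":0},{"tx":0,"ty":0,"tz":-7,"roll":0},{"tx":0,"ty":0,"tz":-10,"roll":0},{"tx":0,"ty":0,"tz":-13,"roll":0},{"tx":0,"ty":0,"tz":-14,"roll":0},{"tx":0,"ty":0,"tz":-14,"roll":0}]' && python3 -m inch '[{"tx":1.5,"ty":1.5,"tz":-1,"roll":0.02},{"tx":4,"ty":4,"tz":-2.5,"roll":0.04},{"tx":7,"ty":7,"tz":-4,"roll":0.06},{"tx":10,"ty":10,"tz":-6,"roll":0.09},{"tx":13,"ty":13,"tz":-7.5,"roll":0.12},{"tx":15.5,"ty":15.7,"tz":-8.5,"roll":0.14},{"tx":16.9,"ty":17.2,"tz":-8.9,"roll":0.158},{"tx":16.9,"ty":17.2,"tz":-8.9,"roll":0.158},{"tx":16.9,"ty":17.2,"tz":-8.9,"roll":0.158},{"tx":16.9,"ty":17.2,"tz":-8.9,"roll":0.158}]' && python3 shot.py c && python3 -m inch '[{"tx":2,"ty":0,"tz":2,"roll":0},{"tx":4,"ty":0,"tz":4,"roll":0},{"tx":6,"ty":0,"tz":6,"roll":0},{"tx":6.2,"ty":0,"tz":6,"roll":0},{"tx":6.2,"ty":0,"tz":6,"roll":0},{"tx":6.2,"ty":0,"tz":6,"roll":0},{"tx":6.2,"ty":0,"tz":6,"roll":0}]' && python3 shot.py d && python3 - <<'E'
from h import *
t=campose("top");cs=[atz(t,272,239,.044),atz(t,306,231,.079),atz(t,290.9,250.9,.032),atz(t,253,263,.037)]
for n in"cd":print([proj(wp(n),p).astype(int) for p in cs])
A=crop("c",190,0,260,195,3)
B=crop("d",190,0,260,195,3)
cv2.imwrite("pics/cd.png",np.hstack([A[:, :],B])[:,:]);cv2.imwrite("pics/c_.png",A);cv2.imwrite("pics/d_.png",B)
E
```

```text
t: 4.8
position: [0.4449, -0.305, 0.1709]
tool_rot: [0.59, 0.807, -0.0, 0.001]
contact_force: [-0.2, -0.3, -3.9]
finger_gap: 0.0492
grasp_force: 73.2
t: 5.8
position: [0.5569, -0.0922, 0.2576]
tool_rot: [0.652, 0.758, -0.0, -0.001]
contact_force: [-0.2, -0.5, -3.6]
finger_gap: 0.0493
grasp_force: 73.6
0.008
t: 6.55
position: [0.5484, -0.0312, 0.1997]
tool_rot: [0.652, 0.758, 0.0, 0.0]
contact_force: [-0.1, 0.4, -3.9]
finger_gap: 0.0497
grasp_force: 73.5
0.003
[array([317,  57]), array([321, 154]), array([282, 103]), array([260,  -6])]
[array([315, 123]), array([320, 236]), array([277, 170]), array([250,  53])]
```

View pics/c_.png

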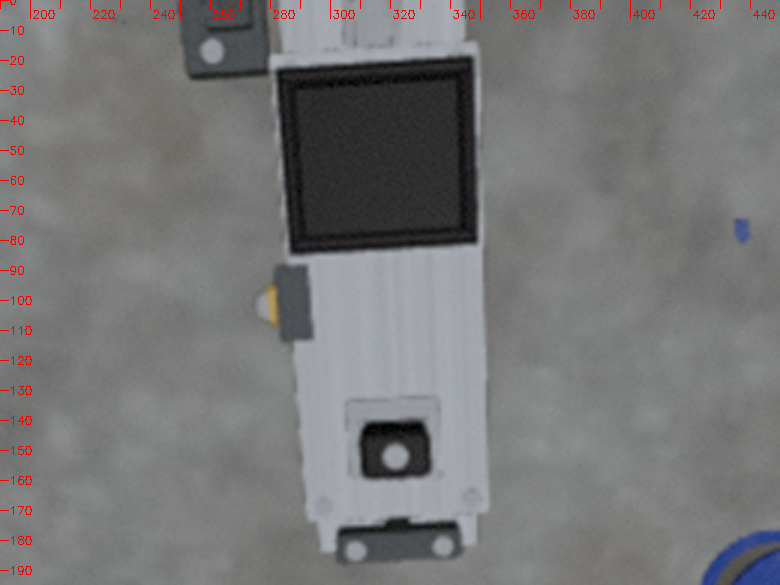

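View pics/d_.png

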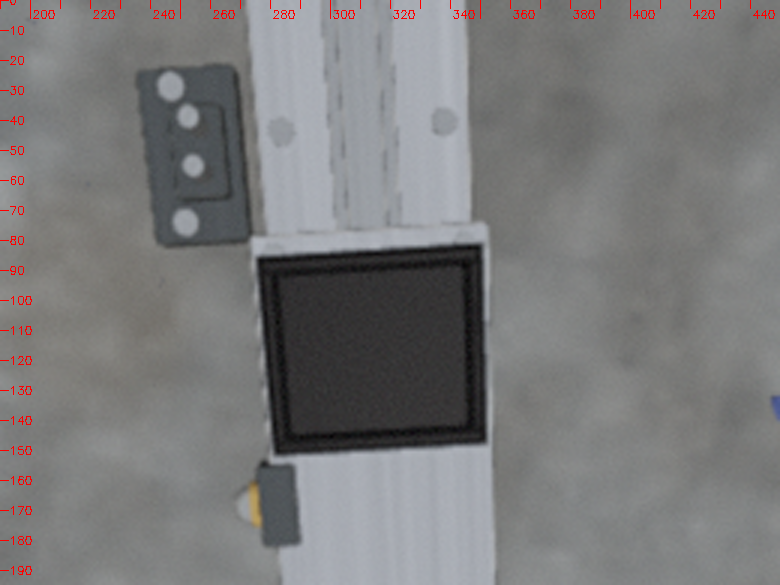

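View c shows the nest's outer rim (crop pixels) from TL(277,70) to BR(477,241), the post's screw at (396,456) and the ball at (264,305). View d shows the nest from TL(257,258) to BR(487,441), the pins at (188,117) and (193,166), and the ball at (246,504).

```bash
python3 - <<'E'
from h import *
c,d=wp("c"),wp("d")
f=lambda L:[(190+(u+.5)/3-.5,(v+.5)/3-.5) for u,v in L]
C=f([(277,70),(473,57),(477,241),(290,252)]);D=f([(257,258),(482,245),(487,441),(274,453)])
T=np.array([tri((c,*p),(d,*q))[0] for p,q in zip(C,D)]);print("nest tri",T.round(4).tolist(),T.mean(0))
res=[]
for n,cp,Q in(("c",c,C),("d",d,D)):
  for z in(.040,.044):
    W=np.array([atz(cp,*q,z) for q in Q]);x=(W[0]+W[1]-W[2]-W[3])/2;y=(W[1]+W[2]-W[0]-W[3])/2
    print(n,z,W.mean(0).round(4),"size",np.linalg.norm(x),np.linalg.norm(y),"head",np.degrees([np.arctan2(x[1],x[0]),np.arctan2(y[1],y[0])+np.pi/2]))
Ci=f([(296,82),(457,72),(461,232),(301,236)]);Di=f([(279,275),(466,262),(469,429),(289,435)])
for cp,Q in((c,Ci),(d,Di)):
    W=np.array([atz(cp,*q,.039) for q in Q]);print("inner",W.mean(0).round(4))
ps=f([(396,456)])[0];pt=f([(362,423),(428,423),(430,477),(360,477)])
print("post",atz(c,*ps,.079),np.mean([atz(c,*q,.079) for q in pt],0))
pn=[atz(d,*q,.037) for q in f([(188,117),(193,166)])];print("pins",pn,"notch",np.mean(pn,0),np.linalg.norm(pn[0]-pn[1]))
b=[f([(264,305)])[0],f([(246,504)])[0]];print("ball",tri((c,*b[0]),(d,*b[1])),atz(c,*b[0],.032),atz(d,*b[1],.032))
# rail head from top image
t=campose("top");st=observe();M=R.from_quat(st["tool_rot"]).as_matrix()
print(st["position"],"head",np.degrees(np.arctan2(M[1,0],M[0,0])))
E
```

```text
nest tri [[0.5009, 0.053, 0.0408], [0.5641, 0.066, 0.0424], [0.5759, 0.0112, 0.0398], [0.5121, -0.0021, 0.0399]] [0.53824457 0.03202217 0.0407268 ]
c 0.04 [0.5382 0.0322 0.04  ] size 0.056534113456128306 0.0647526161612077 head [101.56702843 101.85633207]
c 0.044 [0.5383 0.0316 0.044 ] size 0.055872039564948094 0.06399429496494057 head [101.56702843 101.85633207]
d 0.04 [0.5383 0.0321 0.04  ] size 0.05625484565623049 0.0651077392922393 head [101.87125655 101.73659109]
d 0.044 [0.5383 0.0323 0.044 ] size 0.05546124895015869 0.06418925330513249 head [101.87125655 101.73659109]
inner [0.538  0.0324 0.039 ]
inner [0.5385 0.0321 0.039 ]
post [ 0.55796854 -0.06099204  0.079     ] [ 0.55735127 -0.05917969  0.079     ]
pins [array([0.47707711, 0.08723241, 0.037     ]), array([0.47961595, 0.0749008 , 0.037     ])] notch [0.47834653 0.0810666  0.037     ] 0.01259024589099292
ball (array([ 0.50431448, -0.02099911,  0.03166137]), [np.float64(0.00013200509628971606), np.float64(0.00013200509628952904)]) [ 0.50422206 -0.02100075  0.032     ] [ 0.50448522 -0.02091672  0.032     ]
[ 0.54835385 -0.03105478  0.19958882] head 98.54194231070694
```

```bash
python3 -m inch '[{"tx":2,"ty":0,"tz":0,"roll":-0.02},{"tx":4.5,"ty":0,"tz":2,"roll":-0.04},{"tx":6,"ty":0,"tz":5,"roll":-0.056},{"tx":6.4,"ty":-0.05,"tz":8,"roll":-0.056},{"tx":6.4,"ty":-0.05,"tz":10.5,"roll":-0.056},{"tx":6.4,"ty":-0.05,"tz":11.5,"roll":-0.056},{"tx":6.4,"ty":-0.05,"tz":11.5,"roll":-0.056},{"tx":6.4,"ty":-0.05,"tz":11.5,"roll":-0.056},{"tx":6.4,"ty":-0.05,"tz":11.5,"roll":-0.056}]' && python3 shot.py e && python3 - <<'E'
from h import *
st=observe();M=R.from_quat(st["tool_rot"]).as_matrix()
h=np.radians(101.75);print(st["position"],"head",np.degrees(np.arctan2(M[1,0],M[0,0])),"delta cm",100*M.T@(np.array([.5383,.0322,.068])-st["position"]))
im=cv2.imread("pics/e.png");cv2.imwrite("pics/e_.png",cv2.resize(im[100:400,160:480],None,fx=2,fy=2))
E
```

```text
t: 7.5
position: [0.5388, 0.0326, 0.0855]
tool_rot: [0.631, 0.776, 0.001, 0.001]
contact_force: [-0.2, -0.2, -3.8]
finger_gap: 0.0496
grasp_force: 73.6
0.005
[0.53869839 0.03274198 0.0853266 ] head 101.7908213886876 delta cm [-0.04413056 -0.05335185  1.73258272]
```

View pics/e_.png

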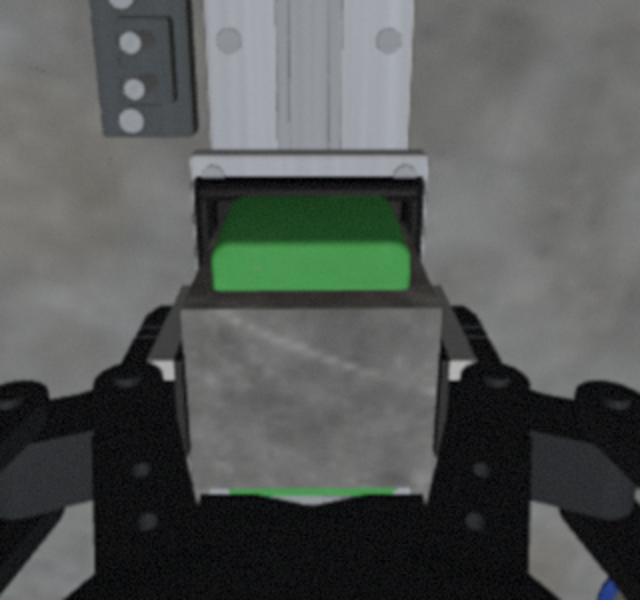

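The held transformer (core x 182–440, centre 311) is centred over the nest (197–423, centre 310). Before lowering, I check its offset along the rail numerically.

```bash
python3 - <<'E'
from h import *
e=wp("e");a=np.load("pics/e.npy");M=R.from_quat(a[3:]).as_matrix()
for u,v in((311,307),(311,489)):
    for zz in(.019,):
        p=atz(e,160+(u+.5)/2-.5,100+(v+.5)/2-.5,a[2]+zz);print((M.T@(p-a[:3])*1000).round(1))
print("expected front edge +21, rear -21; with height .019 above TCP")
p=atz(e,160+155,100+(180)/2,.044);print("nest front outer edge y rel TCP mm",(M.T@(p-a[:3])*1000).round(1),"expect ~29")
E
```

```text
[ 21.4   0.  -19. ]
[-20.5   0.  -19. ]
expected front edge +21, rear -21; with height .019 above TCP
nest front outer edge y rel TCP mm [29.4 -0.2 41.5] expect ~29
```

```bash
python3 -m inch '[{"tx":-0.04,"ty":-0.05,"tz":0.4,"roll":0},{"tx":-0.04,"ty":-0.05,"tz":0.8,"roll":0},{"tx":-0.04,"ty":-0.05,"tz":1.1,"roll":0},{"tx":-0.04,"ty":-0.05,"tz":1.3,"roll":0},{"tx":-0.04,"ty":-0.05,"tz":1.5,"roll":0},{"tx":-0.04,"ty":-0.05,"tz":1.6,"roll":0},{"tx":-0.04,"ty":-0.05,"tz":1.65,"roll":0},{"tx":-0.04,"ty":-0.05,"tz":1.65,"roll":0},{"tx":-0.04,"ty":-0.05,"tz":1.65,"roll":0}]'
```

```text
t: 8.45
position: [0.5376, 0.0324, 0.0679]
tool_rot: [0.631, 0.776, 0.0, 0.0]
contact_force: [-5.1, 0.9, 6.2]
finger_gap: 0.0494
grasp_force: 74.6
```

```bash
python3 -m inch '[{"tx":0,"ty":0,"tz":0,"roll":0},{"tx":0,"ty":0,"tz":0,"roll":0},{"tx":0,"ty":0,"tz":0,"roll":0},{"tx":0,"ty":0,"tz":0,"roll":0},{"tx":0,"ty":0,"tz":0,"roll":0},{"tx":0,"ty":0,"tz":0,"roll":0}]' 8 && python3 -m inch '[{"tx":0,"ty":0,"tz":-0.5,"roll":0},{"tx":0,"ty":0,"tz":-2,"roll":0},{"tx":0,"ty":0,"tz":-4,"roll":0},{"tx":0,"ty":0,"tz":-7,"roll":0},{"tx":0,"ty":0,"tz":-10,"roll":0},{"tx":-1,"ty":0,"tz":-12,"roll":0},{"tx":-3,"ty":0,"tz":-12,"roll":0},{"tx":-5,"ty":0,"tz":-12,"roll":0},{"tx":-5,"ty":0,"tz":-12,"roll":0},{"tx":-5,"ty":0,"tz":-12,"roll":0}]' && python3 -m inch '[{"tx":0,"ty":0,"tz":0,"roll":0},{"tx":0,"ty":0,"tz":0,"roll":0}]' && python3 shot.py f && python3 - <<'E'
from h import *
st=observe();M=R.from_quat(st["tool_rot"]).as_matrix()
h=np.radians(101.75);u=np.array([np.cos(h),np.sin(h)])
f=wp("f")
print(proj(f,[.5383,.0322,.087]),proj(f,[.5577,-.0608,.079]))
q=proj(f,[.5383,.0322,.087]).astype(int);cv2.imwrite("pics/f_.png",crop("f",180,0,260,195,3))
print(st["position"],np.degrees(np.arctan2(M[1,0],M[0,0])),100*M.T@(np.array([.5577,-.0608,.065])-st["position"]))
E
```

```text
t: 9.05
position: [0.5376, 0.0324, 0.0675]
tool_rot: [0.631, 0.776, 0.0, -0.0]
contact_force: [0.2, 0.4, -0.9]
finger_gap: 0.0801
grasp_force: 0.0
t: 10.05
position: [0.5478, -0.0166, 0.1877]
tool_rot: [0.631, 0.776, 0.0, -0.0]
contact_force: [0.8, 0.7, -0.4]
finger_gap: 0.0798
grasp_force: 0.0
t: 10.25
position: [0.5477, -0.0159, 0.1876]
tool_rot: [0.63, 0.776, 0.0, -0.0]
contact_force: [-0.1, 0.4, -0.2]
finger_gap: 0.0801
grasp_force: 0.0
0.005
[316.32067327 142.04305986] [316.00791862 255.53481023]
[ 0.54774952 -0.01595838  0.18756374] 101.842827751963 [-4.59469568  0.05379371 12.25570908]
```

View pics/f_.png

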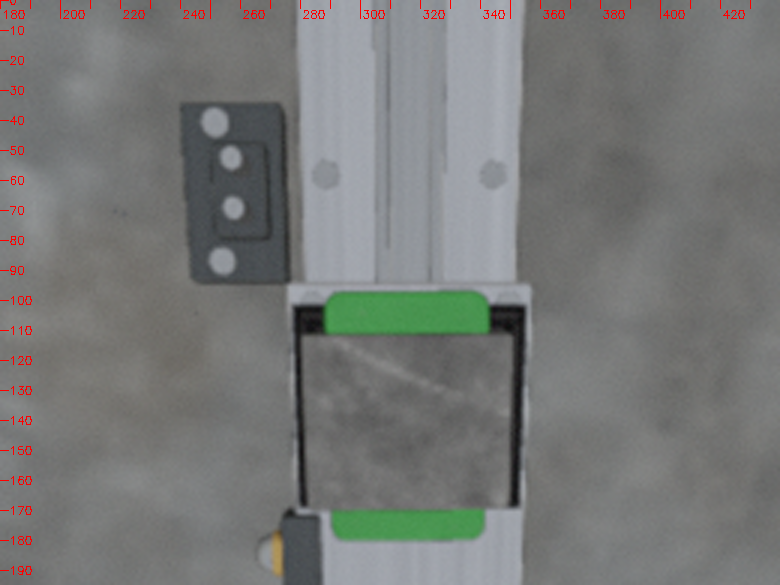

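The transformer is seated level in the frame: core crop x 300–515, y 333–509, inside the black rim. The pins are at (231,157) and (233,208), and the ball is at (270,552).

```bash
python3 - <<'E'
from h import *
f=wp("f");g=lambda u,v:(180+(u+.5)/3-.5,(v+.5)/3-.5)
h=np.radians(101.75);U=np.array([np.cos(h),np.sin(h),0])
p=[atz(f,*g(231,157),.037),atz(f,*g(233,208),.037)];n=np.mean(p,0)
b=atz(f,*g(270,552),.032)
c=np.mean([atz(f,*g(*q),.087) for q in((300,334),(515,334),(511,507),(305,509))],0)
print(n,b,c,"notch.U",n@U,"ball.U",b@U,"trafo-45",c@U-.045)
E
python3 -m inch '[{"tx":-2,"ty":0.05,"tz":0,"roll":0},{"tx":-4.6,"ty":0.05,"tz":1,"roll":0},{"tx":-4.6,"ty":0.05,"tz":4,"roll":0},{"tx":-4.6,"ty":0.05,"tz":7,"roll":0},{"tx":-4.6,"ty":0.05,"tz":9.5,"roll":0},{"tx":-4.6,"ty":0.05,"tz":11.5,"roll":0},{"tx":-4.6,"ty":0.05,"tz":12.2,"roll":0},{"tx":-4.6,"ty":0.05,"tz":12.2,"roll":0},{"tx":-4.6,"ty":0.05,"tz":12.2,"roll":0}]' && python3 -m inch '[{"tx":0,"ty":0,"tz":0,"roll":0},{"tx":0,"ty":0,"tz":0,"roll":0},{"tx":0,"ty":0,"tz":0,"roll":0},{"tx":0,"ty":0,"tz":0,"roll":0},{"tx":0,"ty":0,"tz":0,"roll":0},{"tx":0,"ty":0,"tz":0,"roll":0},{"tx":0,"ty":0,"tz":0,"roll":0},{"tx":0,"ty":0,"tz":0,"roll":0},{"tx":0,"ty":0,"tz":0,"roll":0},{"tx":0,"ty":0,"tz":0,"roll":0}]' 1.5 100
```

```text
[0.47830502 0.08129565 0.037     ] [ 0.50500174 -0.02075335  0.032     ] [0.53758945 0.03296854 0.087     ] notch.U -0.01781073505227812 ball.U -0.12315791341739823 trafo-45 -0.12219795731989848
t: 11.2
position: [0.5583, -0.0614, 0.0665]
tool_rot: [0.631, 0.776, 0.0, 0.001]
contact_force: [0.1, -0.2, -0.8]
finger_gap: 0.0799
grasp_force: 0.0
t: 12.2
position: [0.5579, -0.0615, 0.0661]
tool_rot: [0.631, 0.776, 0.0, 0.0]
contact_force: [-2.1, -0.2, 6.8]
finger_gap: 0.0224
grasp_force: 97.8
```

```bash
python3 -m inch '[{"tx":0.3,"ty":0,"tz":0,"roll":0},{"tx":0.8,"ty":0,"tz":0,"roll":0},{"tx":1.4,"ty":0,"tz":0,"roll":0},{"tx":2,"ty":0,"tz":0,"roll":0},{"tx":2.6,"ty":0,"tz":0,"roll":0},{"tx":3.2,"ty":0,"tz":0,"roll":0},{"tx":3.7,"ty":0,"tz":0,"roll":0},{"tx":4,"ty":0,"tz":0,"roll":0},{"tx":4,"ty":0,"tz":0,"roll":0},{"tx":4,"ty":0,"tz":0,"roll":0}]'; python3 -m inch '[{"tx":0.3,"ty":0,"tz":0,"roll":0},{"tx":0.8,"ty":0,"tz":0,"roll":0},{"tx":1.4,"ty":0,"tz":0,"roll":0},{"tx":2,"ty":0,"tz":0,"roll":0},{"tx":2.6,"ty":0,"tz":0,"roll":0},{"tx":3.2,"ty":0,"tz":0,"roll":0},{"tx":3.8,"ty":0,"tz":0,"roll":0},{"tx":4.3,"ty":0,"tz":0,"roll":0},{"tx":4.5,"ty":0,"tz":0,"roll":0},{"tx":4.5,"ty":0,"tz":0,"roll":0}]'
```

```text
t: 13.2
position: [0.5497, -0.0222, 0.0661]
tool_rot: [0.631, 0.776, 0.0, 0.0]
contact_force: [-3.2, 0.6, 7.0]
finger_gap: 0.0229
grasp_force: 98.0
t: 14.2
position: [0.5404, 0.022, 0.0661]
tool_rot: [0.631, 0.776, 0.0, 0.0]
contact_force: [-3.7, 0.9, 7.4]
finger_gap: 0.023
grasp_force: 98.0
```

```bash
P='position|contact'; python3 -m inch '[{"tx":0.3,"ty":0,"tz":0,"roll":0},{"tx":0.6,"ty":0,"tz":0,"roll":0},{"tx":0.6,"ty":0,"tz":0,"roll":0}]' | grep -E "$P"; for i in 1; do python3 -m inch '[{"tx":0.2,"ty":0,"tz":0,"roll":0},{"tx":0.4,"ty":0,"tz":0,"roll":0},{"tx":0.4,"ty":0,"tz":0,"roll":0}]' | grep -E "$P"; done; python3 -m inch '[{"tx":0.2,"ty":0,"tz":0,"roll":0},{"tx":0.4,"ty":0,"tz":0,"roll":0},{"tx":0.4,"ty":0,"tz":0,"roll":0}]' | grep -E "$P"
```

```text
position: [0.5392, 0.0278, 0.0661]
contact_force: [-2.6, 1.4, 7.5]
position: [0.5385, 0.0311, 0.0661]
contact_force: [-1.3, -4.3, 6.0]
position: [0.5376, 0.0353, 0.0661]
contact_force: [-2.9, -2.2, 7.8]
```

```bash
P='position|contact'; python3 -m inch '[{"tx":0.2,"ty":0,"tz":0,"roll":0},{"tx":0.2,"ty":0,"tz":0,"roll":0}]' | grep -E "$P";  python3 -m inch '[{"tx":0.2,"ty":0,"tz":0,"roll":0},{"tx":0.2,"ty":0,"tz":0,"roll":0}]' | grep -E "$P"; python3 -m inch '[{"tx":0.2,"ty":0,"tz":0,"roll":0},{"tx":0.2,"ty":0,"tz":0,"roll":0},{"tx":0.2,"ty":0,"tz":0,"roll":0}]' | grep -E "$P"
```

```text
position: [0.5372, 0.0376, 0.0661]
contact_force: [-2.8, 1.2, 5.8]
position: [0.5367, 0.0398, 0.0661]
contact_force: [-4.5, 4.0, 6.9]
position: [0.5363, 0.0415, 0.0661]
contact_force: [-3.3, 1.8, 7.2]
```

```bash
python3 shot.py g && python3 - <<'E'
from h import *
g=wp("g");h=np.radians(101.75);U=np.array([np.cos(h),np.sin(h),0]);V=np.array([np.sin(h),-np.cos(h),0])
n=np.array([.4783,.0812,.037]);im=cv2.imread("pics/g.png");hsv=cv2.cvtColor(im,cv2.COLOR_BGR2HSV)
print("proj pins",proj(g,n+.0063*U),proj(g,n-.0063*U))
q=proj(g,n).astype(int)
x0,y0=q[0]-45,q[1]-45; w=hsv[y0:y0+90,x0:x0+90]
for nm,m,z in(("gold",(w[...,0]>10)&(w[...,0]<32)&(w[...,1]>110)&(w[...,2]>90),.032),("bright",(w[...,1]<45)&(w[...,2]>150),.037)):
    k,_,s,c=cv2.connectedComponentsWithStats(m.astype(np.uint8))
    for i in range(1,k):
        if s[i,4]>12:
            p=atz(g,c[i,0]+x0,c[i,1]+y0,z)-n;print(nm,s[i],"along mm",(p@U*1000).round(1),"away",(p@V*1000).round(1))
s=observe();print(s["position"],s["contact_force"].round(1))
# transformer seating: green pixels
E
```

```text
0.002
proj pins [216.49919892 142.55922363] [218.79880007 167.77415044]
gold [ 59  31   7  28 126] along mm -0.5 away 6.9
bright [ 35   0  11  11 102] along mm 19.7 away -0.8
bright [74 14 14  5 66] along mm 14.3 away 18.1
bright [40 28 10  9 66] along mm 6.6 away 0.1
bright [55 40  4 12 25] along mm -0.2 away 5.5
bright [43 53  9 10 67] along mm -6.1 away 0.1
bright [41 66 11 11 88] along mm -13.3 away -0.8
bright [ 78  72  12  18 197] along mm -18.4 away 18.0
[0.53632399 0.04149122 0.06607529] [-3.6  1.7  7.1]
```

```bash
python3 -m inch '[{"tx":0.05,"ty":0,"tz":0,"roll":0},{"tx":0.05,"ty":0,"tz":0,"roll":0},{"tx":0.05,"ty":0,"tz":0,"roll":0},{"tx":0.05,"ty":0,"tz":0,"roll":0},{"tx":0.05,"ty":0,"tz":0,"roll":0}]' && python3 shot.py k && python3 - <<'E'
from h import *
h=np.radians(101.75);U=np.array([np.cos(h),np.sin(h),0]);V=np.array([np.sin(h),-np.cos(h),0])
n=np.array([.4783,.0812,.037])
g=wp("k");hsv=cv2.cvtColor(cv2.imread("pics/k.png"),cv2.COLOR_BGR2HSV);q=proj(g,n).astype(int);x0,y0=q[0]-45,q[1]-45;w=hsv[y0:y0+90,x0:x0+90]
for nm,m,z in(("gold",(w[...,0]>10)&(w[...,0]<32)&(w[...,1]>110)&(w[...,2]>90),.032),("bright",(w[...,1]<45)&(w[...,2]>150),.037)):
    k,_,s,c=cv2.connectedComponentsWithStats(m.astype(np.uint8))
    for i in range(1,k):
        if s[i,4]>12:
            p=atz(g,c[i,0]+x0,c[i,1]+y0,z)-n;print(nm,(p@U*1000).round(1),(p@V*1000).round(1))
for name,nest in(("f",np.array([.5383,.0322,0])),("k",n-(n@U-.045+0)*0*U)):
    cp=wp(name);H=cv2.cvtColor(cv2.imread(f"pics/{name}.png"),cv2.COLOR_BGR2HSV)
    m=((H[...,0]>50)&(H[...,0]<75)&(H[...,1]>110)).astype(np.uint8);k,_,s,c=cv2.connectedComponentsWithStats(m)
    for i in range(1,k):
        if s[i,4]>60:
            p=atz(cp,*c[i],.079);print(name,s[i],"U",(p@U).round(4),"V",(p@V).round(4))
print(observe()["contact_force"].round(1))
t=save("top","t1.png");b=cv2.imread("pics/t0.png")
d=(cv2.absdiff(t,b).max(2)>40).astype(np.uint8);k,_,s,c=cv2.connectedComponentsWithStats(d)
print([x.tolist() for x in s[1:] if x[4]>20])
E
```

```text
t: 16.35
position: [0.5363, 0.0418, 0.0661]
tool_rot: [0.631, 0.776, 0.0, 0.0]
contact_force: [-3.1, -0.8, 7.4]
finger_gap: 0.0225
grasp_force: 98.6
0.001
gold -0.2 6.9
bright 19.8 -0.9
bright 14.5 18.2
bright 6.6 0.2
bright -0.1 5.5
bright -6.0 0.2
bright -13.2 -0.8
bright -18.1 18.0
f [287  98  57  13 707] U -0.0519 V 0.5327
f [291 170  50   9 404] U -0.1037 V 0.5334
k [ 256  104  116   29 3085] U 0.0024 V 0.533
[-3.2 -1.1  6.3]
[[179, 195, 136, 141, 8227], [302, 226, 8, 11, 60], [282, 246, 13, 7, 53], [404, 266, 8, 15, 50], [384, 269, 11, 19, 103], [159, 308, 128, 92, 7626], [470, 346, 170, 54, 5787], [614, 348, 7, 9, 25]]
```

```bash
python3 -c "
from bench import sign_off
print(sign_off())"
```

```text
the job is handed in; nothing more can be done
None
```

The job is handed in: the transformer is seated in the frame, and the slide is held by its post with the ball within about 0.5 mm of the notch centre, at 16.4 s, with the other things on the bench unmoved in the before/after top pictures.

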